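Put the lab bottles back in their own spill dishes

TASK

The three lab bottles stand in the wrong spill dishes. Rearrange them so that the largest bottle stands in the middle of the widest dish, the middle-sized bottle in the middle of the middle-sized dish and the smallest bottle in the middle of the smallest dish; the empty white tile is there to park a bottle on the way. Keep the bottles upright all the time, and leave the marker, the tweezers and the pen where they lie.

Things in the scene. Friction and masses are not known exactly. Their poses are not given: they have to be found in the camera images.
- bottle_large: loose white plastic screw-cap lab bottle, the largest of those standing in dishes: round body 66 mm across, 135 mm tall with its cap; the sides are straight up to about 82 mm above its foot, then a shoulder, then a cap 34 mm across over the top 22 mm; about 280 g (varies by a third). Origin: centre of its underside, z up along the bottle
- bottle_medium: loose white plastic screw-cap lab bottle, the middle-sized one of those standing in dishes: round body 50 mm across, 105 mm tall with its cap; the sides are straight up to about 63 mm above its foot, then a shoulder, then a cap 26 mm across over the top 17 mm; about 160 g (varies by a third). Origin: centre of its underside, z up along the bottle
- bottle_small: loose white plastic screw-cap lab bottle, the smallest of those standing in dishes: round body 36 mm across, 75 mm tall with its cap; the sides are straight up to about 45 mm above its foot, then a shoulder, then a cap 19 mm across over the top 12 mm; about 70 g (varies by a third). Origin: centre of its underside, z up along the bottle
- dish_large: the widest of three round open pale steel spill dishes, 126 mm across outside, 118 mm inside, rim 12 mm high, flat floor 6 mm above its underside; fixed to the bench. Origin: centre of its underside, on the bench, z up. A tall instrument cabinet (0.46 m high) stands behind the left half of the dishes, its face at x = 0.61: keep the gripper in front of it
- dish_medium: the middle-sized of three round open pale steel spill dishes, 106 mm across outside, 98 mm inside, rim 12 mm high, flat floor 6 mm above its underside; fixed to the bench. Origin: centre of its underside, on the bench, z up
- dish_small: the smallest of three round open pale steel spill dishes, 86 mm across outside, 78 mm inside, rim 12 mm high, flat floor 6 mm above its underside; fixed to the bench. Origin: centre of its underside, on the bench, z up
- tile: flat square white ceramic tile, 100x100x8 mm, fixed to the bench, free at the start: a spot to park a bottle. Origin: centre of its underside, z up
- marker: black-capped white marker pen lying on the bench between dishes, 138 mm long along its y, 12 mm thick, leave it alone. Origin: centre of its underside
- tweezers: steel tweezers lying on the bench between dishes, 126 mm long along their y, 18 mm wide, 6 mm high, leave them alone. Origin: centre of the underside
- pen: white ball pen with red ends lying on the bench between dishes, 145 mm long along its y, 11 mm thick, leave it alone. Origin: centre of its underside
Things that resemble listed ones, but are neither listed nor needed, are in the scene too. What is shaped like the bottle_small but blue is not meant.

How it is judged:
By the outcome, as a careful person would: the job done as asked, in the order asked, and still so for the second after the job is handed in, with the robot touching nothing.
It also fails if it takes over 122 s, if anything falls off the work surface, if the arm or the gripper's body presses on something with over 40 N, if the wrist force passes 120 N, or if a joint passes its speed limit or range.

ROBOT

A 6-joint arm with a two-finger parallel gripper is mounted at the origin on a cart in front of the work surface, level with it; the furniture and walls round the work are solid. World frame = base frame: x ahead of the robot, y to its left, z up, the work surface at z = 0. Lengths are in m, angles in rad, forces in N, time in s.
With the tool pointing down it reaches from about 0.325 to 0.85 m from the base axis. Payload 15.5 kg.
Tool frame: the origin (TCP) lies on the centre line of the jaws, within the pads' length; the fingertips stand 22 mm ahead of it and the grasp point (between the pads) lies 3 mm ahead of it (manip.tip_extent is the distance from the TCP to the fingertips, in m); z points along the fingers, y is the line along which they close (so a half turn about z gives the same grasp; the last joint's range is limited). The gripper opens to 91 mm and grips with 3 to 60 N. Pads are 32 mm wide; open, the fingers measure 118 mm over their backs; the gripper's body (76 mm by 178 mm) begins 60 mm behind the grasp point.
Start: joints at [-1.204, 0.494, 1.345, -0, 1.302, -0.096], TCP at [0.279, -0.559, 0.236] pointing down, gripper open.
Joint ranges: [-2.91, 2.91], [-0.82, 2.16], [0.22, 2.67], [-1.22, 4.37], [0.12, 2.79], [-3.08, 3.08]. Speed limits (rad/s): [1.89, 1.89, 2.57, 3.01, 3.01, 3.01].

INTERFACE

Orientations are given as a unit quaternion [x, y, z, w].
In Python, from bench import manip, viewer, ticket gives the robot as it stands.
- The arm moves only by the tool apply_moves, never from a script. Its argument "rows" is a list that holds one entry, the list of rows, each a list of 7 numbers: the shift along the tool's x, y, z in m, then the turn, a rotation vector about the tool's x, y, z in rad, then the opening, from 0 (shut) to 1 (fully open). A call has exactly 8 rows; each row is the pose to reach, as a shift and turn from the pose commanded when the call began, along the tool's axes at that moment; what a row does not reach only later rows make up. A row lasts 1/8 s, in which the tool goes at most 62.5 mm and 10.7 degrees, less where a joint would pass 70% of its speed; a pose out of reach is approached as far as the arm can. A call with a gripper value outside its range is refused whole. The fingers move at their own pace and stop on an object; "newtons" is the grip in N (left out, the last holds). Time passes only in rows, so rows that repeat a pose let the fingers close, or fill a call up. It gives the time, the measured TCP pose, the force, the opening and the grip force at its end, in the units of the state.
- manip.observe(): the state, without advancing time (a new reading comes with each control period).
- viewer.snapshot(name): name is "side" or "top"; returns a dict with "image" (420x560x3 uint8, red, green, blue), "depth" (420x560 float32, m along the optical axis (not along the pixel's ray), 0 where there is no reading), "fx", "fy", "cx", "cy" (pixels), "rvec" (rotation vector, rad) and "tvec" (3), from world to camera coordinates, as OpenCV has them. Camera axes: x right, y down, z forward; pixel columns grow to the right and rows downward; lengths in m; the calibration is good to about 2 mm. A picture is of the moment at which its call begins.
- ticket.finish_job(): hands the job in; it is judged then, once.
The state is a dict: "time": time; "joint_pos": joint angles; "qd": joint speeds; "joint_torque": joint torques, N m; "tool_pos": TCP position; "orientation": TCP orientation; "contact_force": force on the tool from outside, world axes, zero at the start; "ft_torque": the same for the moment, N m; "gripper_width": finger opening in m; "grip_force": force on a finger pad.
Only numpy, scipy, OpenCV 4.12 (cv2) and the standard library are available. Lean on these libraries where they do the work, as an engineer would, in place of code of your own. Each camera call takes 0.05 s, during which the arm holds its last target. There are 200 camera calls.

## Working session

There is one attempt and no reset: what is moved stays moved. The work goes in short steps, Python scripts to look and compute and a tool call to move; the robot and the scene stay as the last step left them, time stands still between calls to the robot, and variables do not carry over. Pictures are saved under pics/ and viewed, at most 14 in all, crops included, and the job is handed in when it is done.

Besides the shell and the picture viewer there is one more tool, called by a JSON object that holds its "name" and its "arguments", one argument or row to a line. apply_moves: Moves the arm, as the interface text tells. Its arguments: {"type":"object","properties":{"rows":{"type":"array"},"newtons":{"type":"number"}},"required":["rows"]}

```bash
mkdir -p pics
cat > h.py <<'E'
import numpy as np, cv2
from bench import manip, viewer, ticket
def snap(n,name):
    s=viewer.snapshot(n); cv2.imwrite(f'pics/{name}.png',s['image'][:,:,::-1]); np.savez(f'{name}.npz',**s); return s
def world(s):
    R,_=cv2.Rodrigues(np.array(s['rvec'],float)); t=np.array(s['tvec'],float).ravel()
    v,u=np.mgrid[:420,:560]; d=s['depth']
    P=np.stack([(u-s['cx'])/s['fx']*d,(v-s['cy'])/s['fy']*d,d],-1)
    W=(P-t)@R; W[d==0]=np.nan; return W
E
python3 - <<'E'
from h import *
for n in('top','side'):
    s=snap(n,n+'0'); R,_=cv2.Rodrigues(np.array(s['rvec'],float)); print(n,-R.T@np.array(s['tvec']).ravel(),R[2])
o=manip.observe(); print(o)
E
```

```text
top [0.37355771 0.06307396 1.21307398] [ 0.12514839  0.01453172 -0.99203161]
side [0.17808572 1.29236065 0.91904288] [ 0.21526122 -0.79706342 -0.56422736]
{'time': 0.1, 'joint_pos': array([-1.20351456e+00,  4.94132595e-01,  1.34601365e+00,  1.15462568e-05,
        1.30250169e+00, -9.55462054e-02]), 'qd': array([ 0.00154964,  0.0002863 , -0.0006436 , -0.00168678, -0.00039597,
       -0.00190973]), 'joint_torque': array([ 3.41342093e-03, -8.80243206e+01, -3.82544339e+01,  7.08429585e-02,
        4.81800106e-02, -1.59085408e-05]), 'tool_pos': array([ 0.27892614, -0.55898434,  0.23540951]), 'orientation': array([ 9.73343281e-01,  2.29352523e-01, -6.59544227e-05, -5.23531218e-04]), 'contact_force': array([ 0.92835265, -0.15200778, -0.28580339]), 'ft_torque': array([0.02104995, 0.01412923, 0.00921381]), 'grip_force': 0.0, 'gripper_width': 0.09131649558408858}
```

View pics/top0.png

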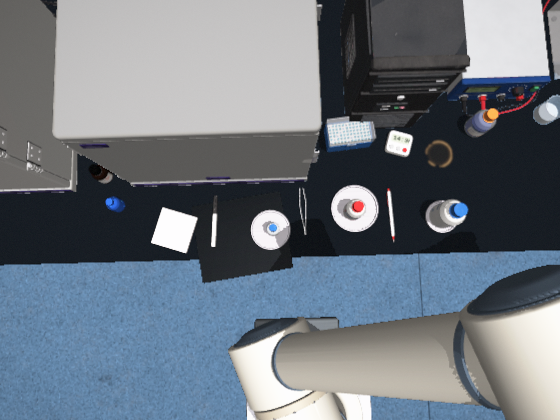

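View pics/side0.png

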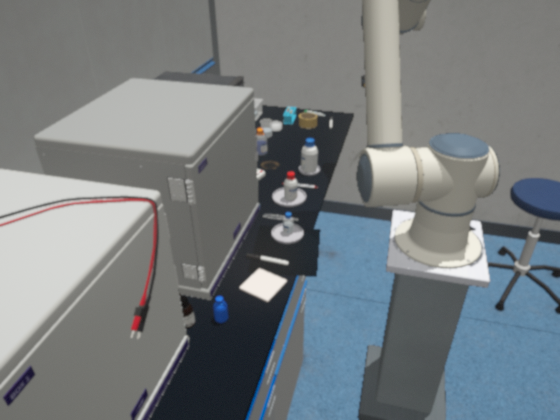

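The top view shows the tile at (175,230), the small bottle in a dish at (270,229), the medium one (red cap) at (355,208) and the large one at (447,215). The marker is at (214,222), the tweezers at (303,212) and the pen at (391,215). Next I'll measure their positions.

```bash
cat >> h.py <<'E'
from scipy.optimize import least_squares
def circ(xy):
    f=lambda p:np.hypot(xy[:,0]-p[0],xy[:,1]-p[1])-p[2]
    return least_squares(f,[*xy.mean(0),.04],loss='soft_l1',f_scale=.002).x
E
python3 - <<'E'
from h import *
np.set_printoptions(precision=4,suppress=True)
for n in('top0','side0'):
    s=dict(np.load(n+'.npz')); W=world(s); im=s['image'].astype(int)
    cs={'top0':dict(S=(270,229),M=(355,208),L=(447,215)),'side0':dict(S=(288,228),M=(290,190),L=(310,162))}[n]
    for k,(u,v) in cs.items():
        m=np.zeros((420,560),bool); m[v-45:v+45,u-32:u+32]=1
        m&=(np.nan_to_num(W[...,2],nan=-1)>-.02)
        m&=(im.min(-1)>120)&(W[...,2]<.03)
        P=W[m]
        # outer edge via hull
        hull=cv2.convexHull(P[:,:2].astype(np.float32))[:,0]
        print(n,k,'n',m.sum(),'z med',np.median(P[:,2]),'hullcirc',circ(hull.astype(float)))
        b=np.zeros((420,560),bool); b[v-45:v+45,u-32:u+32]=1
        b&=np.nan_to_num(W[...,2],nan=-1)>.04; b&=W[...,2]<.16
        Q=W[b]; zt=np.percentile(Q[:,2],99); c=Q[Q[:,2]>zt-.006]
        print('   top z',zt,'capmean',c[:,:2].mean(0),len(c), 'bbox',c[:,:2].min(0),c[:,:2].max(0))
    if n=='top0':
        for nm,(u0,u1,v0,v1) in dict(tile=(150,200,205,255),marker=(208,220,193,250),tw=(297,310,185,238),pen=(385,397,185,245)).items():
            m=np.zeros((420,560),bool); m[v0:v1,u0:u1]=1; m&=(im.min(-1)>110)&(abs(W[...,2])<.05)
            P=W[m]; r=cv2.minAreaRect(P[:,:2].astype(np.float32)); print(nm,np.median(P[:,2]),r)
        print('bench z',np.nanmedian(W[225:240,325:335,2]))
        for (u,v) in [(115,204),(100,172),(240,170),(315,160)]: print(u,v,W[v,u])
E
```

```text
top0 S n 1104 z med 0.00600610142056042 hullcirc [0.4854 0.0809 0.0571]
   top z 0.0832774767565116 capmean [0.4807 0.0797] 39 bbox [0.4714 0.0721] [0.4888 0.0874]
top0 M n 1394 z med 0.0058495492084073425 hullcirc [ 0.5343 -0.1425  0.0644]
   top z 0.1132813503945493 capmean [ 0.525  -0.1337] 80 bbox [ 0.5142 -0.1456] [ 0.537  -0.1211]
top0 L n 219 z med 0.00878891220033022 hullcirc [ 0.5056 -0.3747  0.0451]
   top z 0.14348149764448778 capmean [ 0.5047 -0.369 ] 144 bbox [ 0.4892 -0.3867] [ 0.5208 -0.3531]
tile 0.0073086138544995695 ((0.48921141028404236, 0.3463006913661957), (0.10531556606292725, 0.10230907797813416), 71.9380874633789)
marker 0.012060758031503723 ((0.4854501187801361, 0.23761913180351257), (0.01202324964106083, 0.0881018117070198), 86.97059631347656)
tw 0.004839572241189086 ((0.5303339958190918, -0.0012511974200606346), (0.01704154908657074, 0.12627430260181427), 88.02375793457031)
pen 0.006157920707503158 ((0.5113286972045898, -0.23894566297531128), (0.13851749897003174, 0.01304606068879366), 2.181948184967041)
bench z -0.0007794262573608591
115 204 [0.5552 0.4877 0.0553]
100 172 [0.6391 0.5246 0.066 ]
240 170 [0.6123 0.1513 0.1592]
315 160 [ 0.6135 -0.0217  0.2318]
side0 S n 1091 z med 0.0060273049417599945 hullcirc [0.3923 0.018  0.2884]
   top z 0.12376464193784109 capmean [0.615  0.0021] 7 bbox [ 0.6138 -0.0085] [0.616  0.0076]
side0 M n 890 z med 0.006515083775399624 hullcirc [ 0.4597 -0.2482  0.3363]
   top z 0.12085424809053179 capmean [ 0.5059 -0.3536] 20 bbox [ 0.492  -0.3666] [ 0.5236 -0.3462]
side0 L n 567 z med 0.007108625649894179 hullcirc [ 0.6308 -0.4744  0.4036]
   top z 0.13924915885663391 capmean [ 0.5079 -0.3657] 35 bbox [ 0.4927 -0.3897] [ 0.5234 -0.3454]
```

```bash
cat >> h.py <<'E'
def dish(W,im,c,r):
    z=np.nan_to_num(W[...,2],nan=-1); d=np.hypot(W[...,0]-c[0],W[...,1]-c[1])
    best=None
    m=(z>.0085)&(z<.018)&(d<r+.02)&(d>r-.02)&(im.min(-1)>110)
    P=W[m][:,:2]
    f=lambda p:np.hypot(P[:,0]-p[0],P[:,1]-p[1])-(r-.002)
    q=least_squares(f,c,loss='soft_l1',f_scale=.002); return q.x,len(P),np.median(abs(q.fun))
def bottle(W,c,rb,zlo,zhi,dmax=.045):
    z=np.nan_to_num(W[...,2],nan=-1); d=np.hypot(W[...,0]-c[0],W[...,1]-c[1])
    P=W[(z>zlo)&(z<zhi)&(d<dmax)][:,:2]
    if len(P)<8: return None
    f=lambda p:np.hypot(P[:,0]-p[0],P[:,1]-p[1])-rb
    q=least_squares(f,c,loss='soft_l1',f_scale=.002); return q.x,len(P),np.median(abs(q.fun))
D=dict(S=((.482,.080),.053),M=((.53,-.138),.063),L=((.505,-.372),.043))
B=dict(S=(.018,.012,.049,.0095,.074,.08),M=(.025,.014,.067,.013,.1,.108),L=(.033,.018,.085,.017,.124,.138))
E
python3 - <<'E'
from h import *
np.set_printoptions(precision=4,suppress=True)
for n in('top0','side0'):
    s=dict(np.load(n+'.npz')); W=world(s); im=s['image'].astype(int)
    for k,(c,r) in D.items():
        b=B[k]
        print(n,k,'dish',*dish(W,im,c,r)); print('   body',bottle(W,c,*b[:3]),'cap',bottle(W,c,*b[3:]))
        z=np.nan_to_num(W[...,2],nan=-1); Q=W[(z>b[5]-.006)&(z<b[5]+.012)&(np.hypot(W[...,0]-c[0],W[...,1]-c[1])<.03)]
        print('   captop mid',(Q.min(0)+Q.max(0))/2,len(Q))
E
```

```text
top0 S dish [0.4813 0.0866] 217 0.001458119555168877
   body (array([0.4819, 0.0613]), 27, np.float64(0.008141965312528976)) cap (array([0.4839, 0.0788]), 16, np.float64(0.0024816252667699957))
   captop mid [0.4801 0.0799 0.0796] 43
top0 M dish [ 0.5323 -0.1399] 258 0.0014285152135129278
   body (array([ 0.5248, -0.1341]), 75, np.float64(0.00029025293845378816)) cap (array([ 0.5257, -0.1338]), 20, np.float64(0.0012458117142442543))
   captop mid [ 0.5247 -0.1334  0.1091] 92
top0 L dish [ 0.5049 -0.3722] 116 0.0016376019838289894
   body (array([ 0.5051, -0.3702]), 236, np.float64(0.00039880709333681846)) cap (array([ 0.5051, -0.37  ]), 49, np.float64(0.0007737782850643325))
   captop mid [ 0.505  -0.3694  0.1386] 175
side0 S dish [0.4849 0.0901] 75 0.0012920535388155838
   body (array([0.4848, 0.0796]), 102, np.float64(0.0011413242244528027)) cap (array([0.4858, 0.0796]), 15, np.float64(0.0008411219398959634))
   captop mid [0.4836 0.0807 0.0787] 20
side0 M dish [ 0.5356 -0.1377] 69 0.0017650864052974752
   body (array([ 0.5288, -0.133 ]), 171, np.float64(0.0014971758074946058)) cap (array([ 0.5295, -0.1358]), 15, np.float64(0.0020097955616633374))
   captop mid [ 0.5284 -0.1303  0.1071] 28
side0 L dish [ 0.5066 -0.3752] 55 0.004055344202353067
   body (array([ 0.5087, -0.3699]), 247, np.float64(0.002084890940911771)) cap (array([ 0.508 , -0.3691]), 40, np.float64(0.0022534569522510827))
   captop mid [ 0.508  -0.3675  0.138 ] 37
```

{"name": "apply_moves", "arguments": {
  "rows": [
    [[0,0,0,0,0,0.1,1],[0,0,0,0,0,0.2,1],[0,0,0,0,0,0.3,1],[0,0,0,0,0,0.4,1],[0,0,0,0,0,0.464,1],[0,0,0,0,0,0.464,1],[0,0,0,0,0,0.464,1],[0,0,0,0,0,0.464,1]]
  ]
}}

```text
time: 1.1
tool_pos: [0.279, -0.5592, 0.2358]
orientation: [1.0, -0.0, -0.0, -0.0]
contact_force: [0.1, -0.1, 0.1]
gripper_width: 0.0911
grip_force: 0.0
```

{"name": "apply_moves", "arguments": {
  "rows": [
    [[0.016,-0.05,0,0,0,0,1],[0.032,-0.1,0,0,0,0,1],[0.048,-0.15,0,0,0,0,1],[0.064,-0.2,0,0,0,0,1],[0.08,-0.25,0,0,0,0,1],[0.096,-0.3,0,0,0,0,1],[0.112,-0.35,0,0,0,0,1],[0.128,-0.4,0,0,0,0,1]]
  ]
}}

```text
time: 2.1
tool_pos: [0.4079, -0.1579, 0.2361]
orientation: [1.0, -0.0, 0.0, 0.0]
contact_force: [1.3, -0.1, 0.2]
gripper_width: 0.091
grip_force: 0.0
```

{"name": "apply_moves", "arguments": {
  "rows": [
    [[0.016,-0.05,0,0,0,0,1],[0.032,-0.1,0,0,0,0,1],[0.048,-0.15,0,0,0,0,1],[0.064,-0.2,0,0,0,0,1],[0.0755,-0.239,0,0,0,0,1],[0.0755,-0.239,0,0,0,0,1],[0.0755,-0.239,0,0,0,0,1],[0.0755,-0.239,0,0,0,0,1]]
  ]
}}

```text
time: 3.1
tool_pos: [0.4831, 0.0786, 0.236]
orientation: [1.0, -0.001, -0.0, 0.0]
contact_force: [-0.4, 0.0, -0.2]
gripper_width: 0.0917
grip_force: 0.0
```

{"name": "apply_moves", "arguments": {
  "rows": [
    [[0,0,0.03,0,0,0,1],[0,0,0.07,0,0,0,1],[0,0,0.11,0,0,0,1],[0,0,0.15,0,0,0,1],[0,0,0.175,0,0,0,1],[0,0,0.19,0,0,0,1],[0,0,0.195,0,0,0,1],[0,0,0.195,0,0,0,1]]
  ]
}}

```text
time: 4.1
tool_pos: [0.4836, 0.0793, 0.0413]
orientation: [1.0, -0.001, 0.0, -0.0]
contact_force: [0.8, 0.2, 0.4]
gripper_width: 0.0911
grip_force: 0.0
```

{"name": "apply_moves", "arguments": {
  "rows": [
    [[0,0,0,0,0,0,0.6],[0,0,0,0,0,0,0.5],[0,0,0,0,0,0,0.45],[0,0,0,0,0,0,0.4],[0,0,0,0,0,0,0.3],[0,0,0,0,0,0,0.2],[0,0,0,0,0,0,0.2],[0,0,0,0,0,0,0.2]]
  ],
  "newtons": 15
}}

```text
time: 5.1
tool_pos: [0.4833, 0.0795, 0.0409]
orientation: [1.0, -0.001, -0.0, 0.0]
contact_force: [-0.4, 0.1, -0.7]
gripper_width: 0.0354
grip_force: 15.0
```

{"name": "apply_moves", "arguments": {
  "rows": [
    [[0,0,-0.015,0,0,0,0.2],[0,0,-0.04,0,0,0,0.2],[0,0,-0.06,0,0,0,0.2],[0,-0.02,-0.06,0,0,0,0.2],[0.002,-0.055,-0.06,0,0,0,0.2],[0.003,-0.095,-0.06,0,0,0,0.2],[0.004,-0.135,-0.06,0,0,0,0.2],[0.005,-0.175,-0.06,0,0,0,0.2]]
  ]
}}

```text
time: 6.1
tool_pos: [0.4885, 0.2559, 0.102]
orientation: [1.0, -0.001, 0.0, -0.0]
contact_force: [0.2, -0.3, -0.9]
gripper_width: 0.0354
grip_force: 15.0
```

{"name": "apply_moves", "arguments": {
  "rows": [
    [[0,-0.035,0,0,0,0,0.2],[0,-0.065,0,0,0,0,0.2],[0,-0.085,0,0,0,0,0.2],[0,-0.091,0,0,0,0,0.2],[0,-0.091,0.015,0,0,0,0.2],[0,-0.091,0.035,0,0,0,0.2],[0,-0.091,0.05,0,0,0,0.2],[0,-0.091,0.055,0,0,0,0.2]]
  ]
}}

```text
time: 7.1
tool_pos: [0.4881, 0.3445, 0.0446]
orientation: [1.0, -0.001, -0.001, 0.001]
contact_force: [0.0, -0.1, -0.4]
gripper_width: 0.0353
grip_force: 15.0
```

Run:
```python
from h import *
o=manip.observe(); print(o['tool_pos'],o['gripper_width'],o['contact_force'])
snap('top','top1'); s=snap('side','side1')
cv2.imwrite('pics/side1c.png',cv2.resize(s['image'][100:340,180:380,::-1],None,fx=2.4,fy=2.4))
```

```text
[0.48809918 0.34454327 0.04455662] 0.03529826713805171 [ 0.02874722 -0.14977904 -0.37825102]
```

View pics/side1c.png

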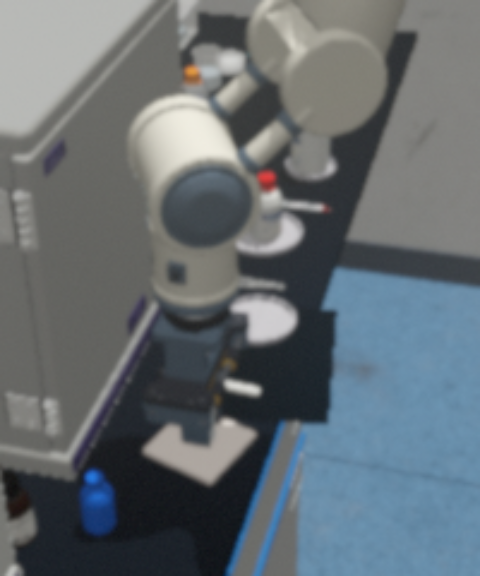

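The gripper is above the tile (crop 200,440) with the small bottle in its jaws. The medium dish (265,318) is now empty.

{"name": "apply_moves", "arguments": {
  "rows": [
    [[0,0,0.001,0,0,0,0.2],[0,0,0.002,0,0,0,0.2],[0,0,0.002,0,0,0,0.2],[0,0,0.002,0,0,0,0.45],[0,0,0.002,0,0,0,0.6],[0,0,0.002,0,0,0,0.7],[0,0,0.002,0,0,0,0.8],[0,0,0.002,0,0,0,0.8]]
  ]
}}

```text
time: 8.2
tool_pos: [0.4886, 0.3455, 0.0439]
orientation: [1.0, -0.001, -0.0, 0.0]
contact_force: [-0.3, 0.7, 0.4]
gripper_width: 0.0724
grip_force: 0.0
```

{"name": "apply_moves", "arguments": {
  "rows": [
    [[0,0,-0.02,0,0,0,0.8],[0,0,-0.06,0,0,0,0.9],[0,0,-0.11,0,0,0,1],[0,0,-0.16,0,0,0,1],[0,0.03,-0.18,0,0,0,1],[0.004,0.08,-0.18,0,0,0,1],[0.008,0.13,-0.18,0,0,0,1],[0.012,0.17,-0.18,0,0,0,1]]
  ]
}}

```text
time: 9.2
tool_pos: [0.5003, 0.1738, 0.2241]
orientation: [1.0, -0.001, 0.0, 0.0]
contact_force: [0.8, -0.2, 0.3]
gripper_width: 0.0913
grip_force: 0.0
```

{"name": "apply_moves", "arguments": {
  "rows": [
    [[0.004,0.05,0,0,0,0,1],[0.008,0.1,0,0,0,0,1],[0.012,0.15,0,0,0,0,1],[0.016,0.2,0,0,0,0,1],[0.02,0.25,0,0,0,0,1],[0.024,0.29,0,0,0,0,1],[0.027,0.308,0,0,0,0,1],[0.027,0.308,0,0,0,0,1]]
  ]
}}

```text
time: 10.2
tool_pos: [0.5271, -0.133, 0.2238]
orientation: [1.0, -0.001, -0.0, -0.0]
contact_force: [0.3, 0.5, 1.1]
gripper_width: 0.0909
grip_force: 0.0
```

```bash
cat >> h.py <<'E'
def disk(s,c,r,h=.012):
    "outer-rim fit from image: threshold pale, contour -> rays onto plane z=h, fixed-radius fit"
    R,_=cv2.Rodrigues(np.array(s['rvec'],float)); t=np.array(s['tvec'],float).ravel(); C=-R.T@t
    v,u=np.mgrid[:420,:560]
    ray=np.stack([(u-s['cx'])/s['fx'],(v-s['cy'])/s['fy'],np.ones_like(u,float)],-1)@R
    X=C+ray*((h-C[2])/ray[...,2])[...,None]
    near=np.hypot(X[...,0]-c[0],X[...,1]-c[1])<r+.015
    m=(((s['image'].min(-1)>100)&near)*255).astype(np.uint8)
    cs,_=cv2.findContours(m,cv2.RETR_EXTERNAL,cv2.CHAIN_APPROX_NONE)
    k=max(cs,key=cv2.contourArea)[:,0]; P=X[k[:,1],k[:,0],:2]
    q=least_squares(lambda p:np.hypot(P[:,0]-p[0],P[:,1]-p[1])-p[2],[*c,r],loss='soft_l1',f_scale=.001)
    return q.x,len(P),np.median(abs(q.fun))
E
python3 - <<'E'
from h import *
np.set_printoptions(precision=4,suppress=True)
o=manip.observe(); print(o['tool_pos'])
s1=snap('top','top2'); s2=snap('side','side2')
for n,s in(('top',s1),('side',s2)):
    W=world(s)
    print(n,'medium dish',disk(s,(.483,.086),.053),'med rim depth',dish(W,s['image'].astype(int),(.483,.086),.053))
    print(' large',disk(s,(.533,-.139),.063))
    print(' S on tile',bottle(W,(.489,.345),.018,.014,.05), bottle(W,(.489,.345),.0095,.076,.082),' M',bottle(W,(.527,-.1335),*B['M'][:3]))
o=[np.load(f) for f in('top0.npz','side0.npz')]
for s in o: print('small',disk(s,(.5055,-.3735),.043),'large',disk(s,(.533,-.139),.063))
E
```

```text
[ 0.5271 -0.133   0.2238]
top medium dish (array([0.4818, 0.0862, 0.0509]), 112, np.float64(0.0007788625310340448)) med rim depth (array([0.4814, 0.087 ]), 136, np.float64(0.0014673541130967305))
 large (array([ 0.4957, -0.155 ,  0.0382]), 121, np.float64(0.007615634272645215))
 S on tile (array([0.486 , 0.3466]), 40, np.float64(0.0003492421753539983)) (array([0.4894, 0.3443]), 26, np.float64(0.0025494545587483788))  M None
side medium dish (array([0.4851, 0.0921, 0.0525]), 72, np.float64(0.0014739934033508005)) med rim depth (array([0.4843, 0.0894]), 73, np.float64(0.001702959069932869))
 large (array([ 0.534 , -0.1375,  0.0668]), 85, np.float64(0.0029450810760078827))
 S on tile (array([0.4899, 0.3472]), 121, np.float64(0.0007881184621734948)) (array([0.4914, 0.346 ]), 23, np.float64(0.0017992135777423089))  M (array([ 0.5285, -0.1335]), 172, np.float64(0.0017369322810703216))
small (array([ 0.5047, -0.3731,  0.0434]), 123, np.float64(0.002129302373328673)) large (array([ 0.5331, -0.141 ,  0.0626]), 132, np.float64(0.00047447325469313767))
small (array([ 0.5054, -0.3728,  0.0511]), 52, np.float64(0.004970927217196334)) large (array([ 0.5347, -0.1372,  0.0671]), 85, np.float64(0.002299049398951855))
```

{"name": "apply_moves", "arguments": {
  "rows": [
    [[0,0,0.02,0,0,0,1],[0,0,0.06,0,0,0,1],[0,0,0.1,0,0,0,1],[0,0,0.13,0,0,0,1],[0,0,0.15,0,0,0,1],[0,0,0.16,0,0,0,1],[0,0,0.163,0,0,0,1],[0,0,0.163,0,0,0,1]]
  ]
}}

```text
time: 11.3
tool_pos: [0.5273, -0.1323, 0.0614]
orientation: [1.0, -0.0, 0.0, 0.0]
contact_force: [-0.6, -0.5, -1.4]
gripper_width: 0.0908
grip_force: 0.0
```

{"name": "apply_moves", "arguments": {
  "rows": [
    [[0,0,0,0,0,0,0.75],[0,0,0,0,0,0,0.65],[0,0,0,0,0,0,0.6],[0,0,0,0,0,0,0.5],[0,0,0,0,0,0,0.4],[0,0,0,0,0,0,0.3],[0,0,0,0,0,0,0.3],[0,0,0,0,0,0,0.3]]
  ],
  "newtons": 22
}}

```text
time: 12.3
tool_pos: [0.5271, -0.1326, 0.061]
orientation: [1.0, -0.001, 0.0, 0.0]
contact_force: [-1.1, -2.4, 2.9]
gripper_width: 0.0487
grip_force: 22.0
```

{"name": "apply_moves", "arguments": {
  "rows": [
    [[0,0,-0.015,0,0,0,0.3],[0,0,-0.04,0,0,0,0.3],[0,0,-0.06,0,0,0,0.3],[-0.003,-0.015,-0.06,0,0,0,0.3],[-0.01,-0.05,-0.06,0,0,0,0.3],[-0.018,-0.09,-0.06,0,0,0,0.3],[-0.026,-0.13,-0.06,0,0,0,0.3],[-0.034,-0.17,-0.06,0,0,0,0.3]]
  ]
}}

```text
time: 13.3
tool_pos: [0.492, 0.0395, 0.1205]
orientation: [1.0, -0.001, -0.001, -0.0]
contact_force: [-0.5, -0.0, -1.2]
gripper_width: 0.0485
grip_force: 22.0
```

{"name": "apply_moves", "arguments": {
  "rows": [
    [[-0.006,-0.03,0,0,0,0,0.3],[-0.0095,-0.045,0,0,0,0,0.3],[-0.0095,-0.05,0,0,0,0,0.3],[-0.0095,-0.05,0.01,0,0,0,0.3],[-0.0095,-0.05,0.03,0,0,0,0.3],[-0.0095,-0.05,0.045,0,0,0,0.3],[-0.0095,-0.05,0.055,0,0,0,0.3],[-0.0095,-0.05,0.057,0,0,0,0.3]]
  ]
}}

```text
time: 14.3
tool_pos: [0.4836, 0.087, 0.0632]
orientation: [1.0, -0.001, -0.001, 0.0]
contact_force: [0.4, -0.5, -0.9]
gripper_width: 0.0483
grip_force: 22.0
```

Run:
```python
from h import *
np.set_printoptions(precision=4,suppress=True)
o=manip.observe(); print(o['tool_pos'],o['contact_force'],o['gripper_width'])
for n in('top','side'):
    s=snap(n,n+'3'); W=world(s); im=s['image'].astype(int)
    print(n,'bottle',bottle(W,(.483,.088),*B['M'][:3],.03),'dish',dish(W,im,(.483,.088),.053),disk(s,(.483,.088),.053),'\n large',disk(s,(.534,-.139),.063),dish(W,im,(.534,-.139),.063))
cv2.imwrite('pics/both3.png',np.vstack([cv2.resize(np.load(f)['image'][a:b,c:d,::-1],(480,290)) for f,a,b,c,d in(('top3.npz',150,270,190,390),('side3.npz',140,265,200,400))]))
```

```text
[0.4836 0.087  0.0632] [ 0.3985 -0.4992 -0.9381] 0.04830418532345272
top bottle None dish (array([0.4924, 0.0883]), 9, np.float64(0.0055073445390246)) (array([0.4996, 0.09  , 0.0548]), 129, np.float64(0.007864801349114034)) 
 large (array([ 0.5332, -0.1407,  0.0623]), 132, np.float64(0.0005627591010104599)) (array([ 0.532 , -0.1398]), 264, np.float64(0.0015223845028629474))
side bottle (array([0.4857, 0.089 ]), 99, np.float64(0.0010471309808715336)) dish (array([0.4849, 0.0888]), 54, np.float64(0.0011101039011541455)) (array([0.4809, 0.0948, 0.0504]), 77, np.float64(0.0026308127482019966)) 
 large (array([190.946 , -18.2907, 191.3229]), 31, np.float64(0.007687715640997794)) (array([ 0.5355, -0.1367]), 20, np.float64(0.0009800676544261012))
```

View pics/both3.png

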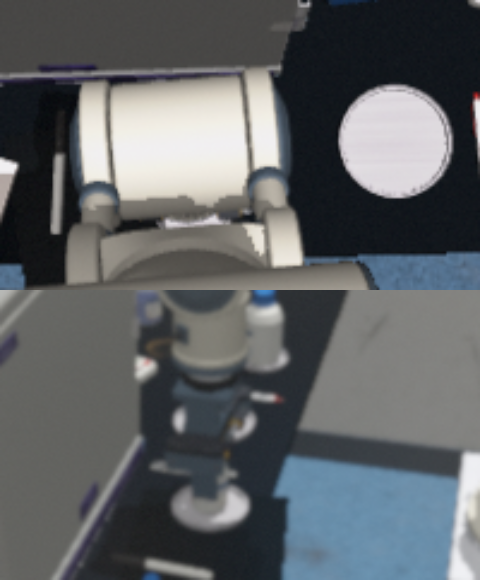

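The medium bottle is held over the centre of the medium dish (lower half, 208,508), and the large dish (395,142 in the upper half) is empty. I'll lower and release.

{"name": "apply_moves", "arguments": {
  "rows": [
    [[0,0,0.001,0,0,0,0.3],[0,0,0.0025,0,0,0,0.3],[0,0,0.0025,0,0,0,0.3],[0,0,0.0025,0,0,0,0.55],[0,0,0.0025,0,0,0,0.65],[0,0,0.0025,0,0,0,0.8],[0,0,0.0025,0,0,0,0.9],[0,0,0.0025,0,0,0,1]]
  ]
}}

```text
time: 15.4
tool_pos: [0.4838, 0.0875, 0.0614]
orientation: [1.0, -0.001, 0.0, -0.0]
contact_force: [0.1, -0.5, -0.5]
gripper_width: 0.0862
grip_force: 0.0
```

{"name": "apply_moves", "arguments": {
  "rows": [
    [[0,0,-0.02,0,0,0,1],[0,0,-0.06,0,0,0,1],[0,0,-0.11,0,0,0,1],[0,0,-0.15,0,0,0,1],[0,0.03,-0.165,0,0,0,1],[0.003,0.08,-0.165,0,0,0,1],[0.006,0.13,-0.165,0,0,0,1],[0.008,0.18,-0.165,0,0,0,1]]
  ]
}}

```text
time: 16.4
tool_pos: [0.4915, -0.0941, 0.2265]
orientation: [1.0, -0.001, 0.0, 0.0]
contact_force: [0.8, 0.1, -0.8]
gripper_width: 0.0913
grip_force: 0.0
```

{"name": "apply_moves", "arguments": {
  "rows": [
    [[0.003,0.05,0,0,0,0,1],[0.006,0.1,0,0,0,0,1],[0.009,0.15,0,0,0,0,1],[0.012,0.2,0,0,0,0,1],[0.015,0.25,0,0,0,0,1],[0.015,0.272,0,0,0,0,1],[0.015,0.277,0,0,0,0,1],[0.015,0.277,0,0,0,0,1]]
  ]
}}

```text
time: 17.4
tool_pos: [0.5062, -0.3685, 0.2263]
orientation: [1.0, -0.0, -0.0, -0.0]
contact_force: [0.4, -0.2, -0.1]
gripper_width: 0.0913
grip_force: 0.0
```

Run:
```python
from h import *
np.set_printoptions(precision=4,suppress=True)
o=manip.observe(); print(o['tool_pos'],o['contact_force'],o['gripper_width'])
for n in('top','side'):
    s=snap(n,n+'4'); W=world(s); im=s['image'].astype(int)
    print(n,'bottleM',bottle(W,(.483,.088),*B['M'][:3],.03),'dish',dish(W,im,(.483,.088),.053),'\n large',disk(s,(.534,-.139),.063),dish(W,im,(.534,-.139),.063),'\n L',bottle(W,(.507,-.3695),.033,.018,.07))
```

```text
[ 0.5062 -0.3685  0.2263] [ 0.3618 -0.1527 -0.0739] 0.0913418363957824
top bottleM (array([0.4815, 0.0885]), 28, np.float64(0.00010007670117859885)) dish (array([0.4815, 0.0871]), 152, np.float64(0.0015360322192014102)) 
 large (array([ 0.5449, -0.1336,  0.0508]), 114, np.float64(0.00613827400800801)) (array([ 0.5308, -0.1415]), 118, np.float64(0.0015955469726504912)) 
 L (array([ 0.5052, -0.3702]), 180, np.float64(0.0003768630994535546))
side bottleM (array([0.4854, 0.0887]), 189, np.float64(0.001406658788224914)) dish (array([0.4848, 0.0895]), 61, np.float64(0.0010772463754763692)) 
 large (array([ 0.5354, -0.1358,  0.064 ]), 76, np.float64(0.0016615370586763253)) (array([ 0.5348, -0.1362]), 70, np.float64(0.0019272547523136105)) 
 L (array([ 0.5089, -0.3696]), 183, np.float64(0.0018479047352411432))
```

{"name": "apply_moves", "arguments": {
  "rows": [
    [[0.001,0.0015,0.02,0,0,0,1],[0.001,0.0015,0.055,0,0,0,1],[0.001,0.0015,0.085,0,0,0,1],[0.001,0.0015,0.11,0,0,0,1],[0.001,0.0015,0.125,0,0,0,1],[0.001,0.0015,0.134,0,0,0,1],[0.001,0.0015,0.138,0,0,0,1],[0.001,0.0015,0.138,0,0,0,1]]
  ]
}}

```text
time: 18.5
tool_pos: [0.5074, -0.3711, 0.0888]
orientation: [1.0, -0.001, 0.0, 0.0]
contact_force: [-0.1, -0.9, 0.8]
gripper_width: 0.0911
grip_force: 0.0
```

{"name": "apply_moves", "arguments": {
  "rows": [
    [[0,0,0,0,0,0,0.85],[0,0,0,0,0,0,0.8],[0,0,0,0,0,0,0.75],[0,0,0,0,0,0,0.7],[0,0,0,0,0,0,0.6],[0,0,0,0,0,0,0.5],[0,0,0,0,0,0,0.5],[0,0,0,0,0,0,0.5]]
  ],
  "newtons": 35
}}

```text
time: 19.5
tool_pos: [0.5073, -0.3711, 0.0885]
orientation: [1.0, -0.001, 0.0, 0.0]
contact_force: [0.7, -0.0, 4.8]
gripper_width: 0.0648
grip_force: 35.0
```

{"name": "apply_moves", "arguments": {
  "rows": [
    [[0,0,-0.008,0,0,0,0.5],[0,0,-0.022,0,0,0,0.5],[0,0,-0.038,0,0,0,0.5],[0,0,-0.048,0,0,0,0.5],[0.001,-0.01,-0.05,0,0,0,0.5],[0.004,-0.03,-0.05,0,0,0,0.5],[0.007,-0.06,-0.05,0,0,0,0.5],[0.01,-0.09,-0.05,0,0,0,0.5]]
  ]
}}

```text
time: 20.5
tool_pos: [0.517, -0.2786, 0.1378]
orientation: [1.0, -0.0, -0.001, -0.001]
contact_force: [0.2, -0.5, -2.8]
gripper_width: 0.0647
grip_force: 35.0
```

{"name": "apply_moves", "arguments": {
  "rows": [
    [[0.004,-0.03,0,0,0,0,0.5],[0.008,-0.06,0,0,0,0,0.5],[0.012,-0.09,0,0,0,0,0.5],[0.015,-0.12,0,0,0,0,0.5],[0.017,-0.137,0,0,0,0,0.5],[0.017,-0.142,0,0,0,0,0.5],[0.017,-0.142,0.01,0,0,0,0.5],[0.017,-0.142,0.02,0,0,0,0.5]]
  ]
}}

```text
time: 21.5
tool_pos: [0.5344, -0.1398, 0.1176]
orientation: [1.0, -0.001, -0.0, 0.0]
contact_force: [-0.4, -0.6, -4.2]
gripper_width: 0.0649
grip_force: 35.0
```

{"name": "apply_moves", "arguments": {
  "rows": [
    [[0,0,0.01,0,0,0,0.5],[0,0,0.018,0,0,0,0.5],[0,0,0.024,0,0,0,0.5],[0,0,0.027,0,0,0,0.5],[0,0,0.027,0,0,0,0.5],[0,0,0.027,0,0,0,0.5],[0,0,0.027,0,0,0,0.5],[0,0,0.027,0,0,0,0.5]]
  ]
}}

```text
time: 22.5
tool_pos: [0.5346, -0.1391, 0.0916]
orientation: [1.0, -0.001, 0.0, 0.0]
contact_force: [-0.0, 0.3, -3.4]
gripper_width: 0.0641
grip_force: 35.0
```

Run:
```python
from h import *
np.set_printoptions(precision=4,suppress=True)
o=manip.observe(); print(o['tool_pos'],o['contact_force'],o['gripper_width'])
for n in('top','side'):
    s=snap(n,n+'5'); W=world(s); im=s['image'].astype(int)
    print(n,'bottleL',bottle(W,(.534,-.139),.033,.022,.066,.05),'large',disk(s,(.534,-.139),.063),dish(W,im,(.534,-.139),.063),'small',disk(s,(.5055,-.374),.043),dish(W,im,(.5055,-.374),.043))
s=np.load('side5.npz');cv2.imwrite('pics/s5.png',cv2.resize(s['image'][100:260,220:380,::-1],None,fx=3,fy=3))
```

```text
[ 0.5346 -0.1391  0.0916] [-0.0102  0.3376 -3.4193] 0.06412611606194911
top bottleL None large (array([ 0.5227, -0.1472,  0.0585]), 310, np.float64(0.011172021442909411)) (array([ 0.5069, -0.1474]), 7, np.float64(0.0011453471942028393)) small (array([ 0.5026, -0.3655,  0.0469]), 147, np.float64(0.0029436079827053763)) (array([ 0.5035, -0.3706]), 105, np.float64(0.0014361585702676524))
side bottleL (array([ 0.5362, -0.1381]), 179, np.float64(0.0016152739342467914)) large (array([ 0.5321, -0.1353,  0.0643]), 80, np.float64(0.0021804608206712275)) (array([ 0.5349, -0.1367]), 50, np.float64(0.0025682015800527758)) small (array([ 0.507 , -0.3645,  0.0453]), 48, np.float64(0.0021358652807604503)) (array([ 0.5076, -0.3663]), 40, np.float64(0.002234266387138681))
```

View pics/s5.png

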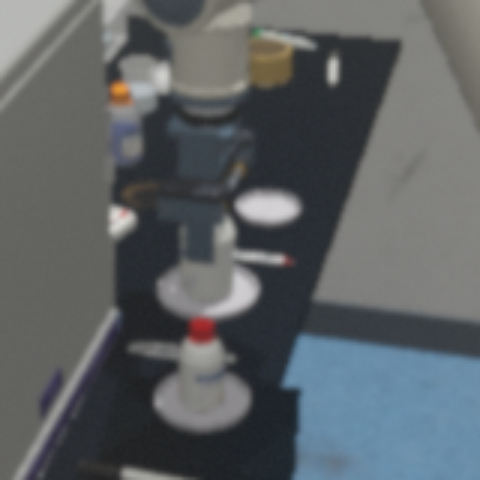

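The large bottle hangs upright over the large dish (205,265), and the medium bottle stands in its own dish (203,375). I'll set the large one down and release.

{"name": "apply_moves", "arguments": {
  "rows": [
    [[0,0,0.001,0,0,0,0.5],[0,0,0.002,0,0,0,0.5],[0,0,0.003,0,0,0,0.5],[0,0,0.003,0,0,0,0.72],[0,0,0.003,0,0,0,0.8],[0,0,0.003,0,0,0,0.9],[0,0,0.003,0,0,0,1],[0,0,0.003,0,0,0,1]]
  ]
}}

```text
time: 23.6
tool_pos: [0.5345, -0.1391, 0.0884]
orientation: [1.0, -0.001, -0.0, -0.0]
contact_force: [0.7, 1.2, 0.6]
gripper_width: 0.091
grip_force: 0.0
```

{"name": "apply_moves", "arguments": {
  "rows": [
    [[0,0,-0.01,0,0,0,1],[0,0,-0.04,0,0,0,1],[0,0,-0.08,0,0,0,1],[0,0,-0.12,0,0,0,1],[-0.003,-0.03,-0.135,0,0,0,1],[-0.008,-0.08,-0.135,0,0,0,1],[-0.013,-0.13,-0.135,0,0,0,1],[-0.018,-0.18,-0.135,0,0,0,1]]
  ]
}}

```text
time: 24.6
tool_pos: [0.5165, 0.0424, 0.2243]
orientation: [1.0, -0.001, 0.0, 0.0]
contact_force: [0.4, -0.0, -0.1]
gripper_width: 0.0916
grip_force: 0.0
```

{"name": "apply_moves", "arguments": {
  "rows": [
    [[-0.004,-0.05,0,0,0,0,1],[-0.008,-0.1,0,0,0,0,1],[-0.012,-0.15,0,0,0,0,1],[-0.016,-0.2,0,0,0,0,1],[-0.02,-0.25,0,0,0,0,1],[-0.024,-0.29,0,0,0,0,1],[-0.0275,-0.305,0,0,0,0,1],[-0.0275,-0.305,0,0,0,0,1]]
  ]
}}

```text
time: 25.6
tool_pos: [0.4893, 0.3462, 0.2237]
orientation: [1.0, 0.0, 0.0, 0.0]
contact_force: [-0.6, -1.6, -1.3]
gripper_width: 0.0909
grip_force: 0.0
```

```bash
cat >> h.py <<'E'
def edgefit(s,c,r,h=.012,w=.012):
    "rectify plane z=h at 0.5 mm/px, best fixed-radius circle by radial gradient"
    R,_=cv2.Rodrigues(np.array(s['rvec'],float)); t=np.array(s['tvec'],float)
    g=np.arange(-.09,.09,.0005); X,Y=np.meshgrid(c[0]+g,c[1]+g,indexing='ij')
    P,_=cv2.projectPoints(np.stack([X,Y,X*0+h],-1).reshape(-1,3),np.array(s['rvec'],float),t,np.array([[s['fx'],0,s['cx']],[0,s['fy'],s['cy']],[0,0,1.]]),None)
    P=P.reshape(*X.shape,2).astype(np.float32)
    I=cv2.remap(s['image'].min(-1).astype(np.float32),P[...,0],P[...,1],cv2.INTER_LINEAR)
    a=np.linspace(0,2*np.pi,180,endpoint=False); best=(-1,)
    f=lambda dx,dy,rr:cv2.remap(I,((dy+rr*np.sin(a)+.09)/.0005).astype(np.float32)[None],((dx+rr*np.cos(a)+.09)/.0005).astype(np.float32)[None],cv2.INTER_LINEAR)[0]
    for dx in np.arange(-w,w,.0005):
        for dy in np.arange(-w,w,.0005):
            v=np.clip(f(dx,dy,r-.003)-f(dx,dy,r+.003),0,80).mean()
            if v>best[0]: best=(v,c[0]+dx,c[1]+dy)
    return np.round(best,4)
E
python3 - <<'E'
from h import *
np.set_printoptions(precision=4,suppress=True)
o=manip.observe(); print(o['tool_pos'],o['contact_force'],o['gripper_width'])
for n in('top','side'):
    s=snap(n,n+'6'); W=world(s); im=s['image'].astype(int)
    print(n,'L',bottle(W,(.534,-.139),.033,.022,.08,.05),'large',edgefit(s,(.534,-.139),.063),dish(W,im,(.534,-.139),.063)[0])
    print(' M',bottle(W,(.483,.088),*B['M'][:3],.03),'med',edgefit(s,(.483,.088),.053),'\n small',edgefit(s,(.505,-.37),.043),disk(s,(.505,-.37),.043),dish(W,im,(.505,-.37),.043)[0])
    print(' S',bottle(W,(.488,.345),.018,.014,.05))
E
```

```text
[0.4893 0.3462 0.2237] [-0.6351 -1.5596 -1.3165] 0.09093126247987433
top L (array([ 0.5322, -0.1382]), 101, np.float64(0.0002462236514461716)) large [80.      0.531  -0.1415] [ 0.5325 -0.1403]
 M (array([0.4815, 0.0885]), 26, np.float64(0.00011132516862465656)) med [80.      0.48    0.0855] 
 small [80.      0.503  -0.3735] (array([ 0.5047, -0.3716,  0.0425]), 91, np.float64(0.000557164975308215)) [ 0.5036 -0.3706]
 S None
side L (array([ 0.536 , -0.1373]), 216, np.float64(0.001810135467881167)) large [31.6031  0.532  -0.1335] [ 0.5364 -0.1378]
 M (array([0.4858, 0.0889]), 193, np.float64(0.0013157157697574612)) med [46.9708  0.484   0.0925] 
 small [41.0802  0.507  -0.3615] (array([ 0.5067, -0.3629,  0.0465]), 48, np.float64(0.0020051296916131466)) [ 0.507  -0.3642]
 S (array([0.49  , 0.3476]), 123, np.float64(0.0007740487576833148))
```

{"name": "apply_moves", "arguments": {
  "rows": [
    [[-0.0005,0.0005,0.02,0,0,0,1],[-0.0005,0.0005,0.06,0,0,0,1],[-0.0005,0.0005,0.1,0,0,0,1],[-0.0005,0.0005,0.14,0,0,0,1],[-0.0005,0.0005,0.165,0,0,0,1],[-0.0005,0.0005,0.177,0,0,0,1],[-0.0005,0.0005,0.18,0,0,0,1],[-0.0005,0.0005,0.18,0,0,0,1]]
  ]
}}

```text
time: 26.7
tool_pos: [0.4897, 0.3455, 0.0442]
orientation: [1.0, -0.001, 0.0, -0.0]
contact_force: [0.4, -0.1, -0.3]
gripper_width: 0.0913
grip_force: 0.0
```

{"name": "apply_moves", "arguments": {
  "rows": [
    [[0,0,0,0,0,0,0.6],[0,0,0,0,0,0,0.5],[0,0,0,0,0,0,0.45],[0,0,0,0,0,0,0.4],[0,0,0,0,0,0,0.3],[0,0,0,0,0,0,0.2],[0,0,0,0,0,0,0.2],[0,0,0,0,0,0,0.2]]
  ],
  "newtons": 15
}}

```text
time: 27.7
tool_pos: [0.4891, 0.3455, 0.0434]
orientation: [1.0, -0.001, -0.0, 0.0]
contact_force: [1.6, -0.9, -0.6]
gripper_width: 0.0352
grip_force: 15.0
```

{"name": "apply_moves", "arguments": {
  "rows": [
    [[0,0,-0.015,0,0,0,0.2],[0,0,-0.04,0,0,0,0.2],[0,0,-0.075,0,0,0,0.2],[0,0,-0.11,0,0,0,0.2],[0,0,-0.145,0,0,0,0.2],[0,0.005,-0.165,0,0,0,0.2],[0,0.025,-0.17,0,0,0,0.2],[0,0.056,-0.17,0,0,0,0.2]]
  ]
}}

```text
time: 28.7
tool_pos: [0.4887, 0.2883, 0.2136]
orientation: [1.0, -0.0, 0.0, -0.0]
contact_force: [0.3, -1.1, -1.0]
gripper_width: 0.0353
grip_force: 15.0
```

{"name": "apply_moves", "arguments": {
  "rows": [
    [[0.001,0.04,0,0,0,0,0.2],[0.002,0.08,0,0,0,0,0.2],[0.003,0.12,0,0,0,0,0.2],[0.004,0.16,0,0,0,0,0.2],[0.005,0.2,0,0,0,0,0.2],[0.006,0.24,0,0,0,0,0.2],[0.007,0.28,0,0,0,0,0.2],[0.008,0.32,0,0,0,0,0.2]]
  ]
}}

```text
time: 29.7
tool_pos: [0.4954, -0.0325, 0.213]
orientation: [1.0, -0.001, -0.001, -0.0]
contact_force: [0.5, 1.2, -1.2]
gripper_width: 0.0356
grip_force: 15.0
```

{"name": "apply_moves", "arguments": {
  "rows": [
    [[0.001,0.04,0,0,0,0,0.2],[0.002,0.08,0,0,0,0,0.2],[0.003,0.12,0,0,0,0,0.2],[0.004,0.16,0,0,0,0,0.2],[0.005,0.2,0,0,0,0,0.2],[0.006,0.24,0,0,0,0,0.2],[0.007,0.28,0,0,0,0,0.2],[0.008,0.31,0,0,0,0,0.2]]
  ]
}}

```text
time: 30.7
tool_pos: [0.5027, -0.3424, 0.2128]
orientation: [1.0, -0.001, -0.001, -0.0]
contact_force: [0.3, 0.1, -0.1]
gripper_width: 0.0353
grip_force: 15.0
```

{"name": "apply_moves", "arguments": {
  "rows": [
    [[0.001,0.02,0,0,0,0,0.2],[0.001,0.03,0,0,0,0,0.2],[0.001,0.03,0,0,0,0,0.2],[0.001,0.03,0.02,0,0,0,0.2],[0.001,0.03,0.05,0,0,0,0.2],[0.001,0.03,0.08,0,0,0,0.2],[0.001,0.03,0.1,0,0,0,0.2],[0.001,0.03,0.11,0,0,0,0.2]]
  ]
}}

```text
time: 31.7
tool_pos: [0.505, -0.3692, 0.1025]
orientation: [1.0, -0.0, -0.001, -0.001]
contact_force: [-0.0, -0.5, 0.1]
gripper_width: 0.0357
grip_force: 15.0
```

{"name": "apply_moves", "arguments": {
  "rows": [
    [[0,0,0.015,0,0,0,0.2],[0,0,0.03,0,0,0,0.2],[0,0,0.043,0,0,0,0.2],[0,0,0.052,0,0,0,0.2],[0,0,0.058,0,0,0,0.2],[0,0,0.06,0,0,0,0.2],[0,0,0.06,0,0,0,0.2],[0,0,0.06,0,0,0,0.2]]
  ]
}}

```text
time: 32.7
tool_pos: [0.5054, -0.3706, 0.0438]
orientation: [1.0, -0.001, 0.0, 0.0]
contact_force: [-0.3, -0.7, 0.0]
gripper_width: 0.0356
grip_force: 15.0
```

Run:
```python
from h import *
np.set_printoptions(precision=4,suppress=True)
o=manip.observe(); print(o['tool_pos'],o['contact_force'],o['gripper_width'])
for n in('top','side'):
    s=snap(n,n+'7'); W=world(s); im=s['image'].astype(int)
    print(n,'S',bottle(W,(.506,-.37),.018,.018,.05,.03),'small',dish(W,im,(.505,-.37),.043))
    print(' L',bottle(W,(.534,-.139),.033,.022,.08,.05),'large',dish(W,im,(.534,-.139),.063)[0])
s=np.load('side7.npz');cv2.imwrite('pics/s7.png',cv2.resize(s['image'][100:260,220:380,::-1],None,fx=3,fy=3))
```

```text
[ 0.5054 -0.3706  0.0438] [-0.3442 -0.6685  0.0366] 0.035582065776526374
top S None small (array([ 0.505, -0.37 ]), 0, np.float64(nan))
 L (array([ 0.5323, -0.1382]), 93, np.float64(0.0002695095501115824)) large [ 0.5318 -0.1422]
side S (array([ 0.5049, -0.36  ]), 42, np.float64(0.001981223579330803)) small (array([ 0.507 , -0.3684]), 21, np.float64(0.0019726647846043666))
 L (array([ 0.536 , -0.1375]), 243, np.float64(0.0016772664967232495)) large [ 0.5354 -0.1367]
  return _methods._mean(a, axis=axis, dtype=dtype,
  ret = ret.dtype.type(ret / rcount)
```

View pics/s7.png

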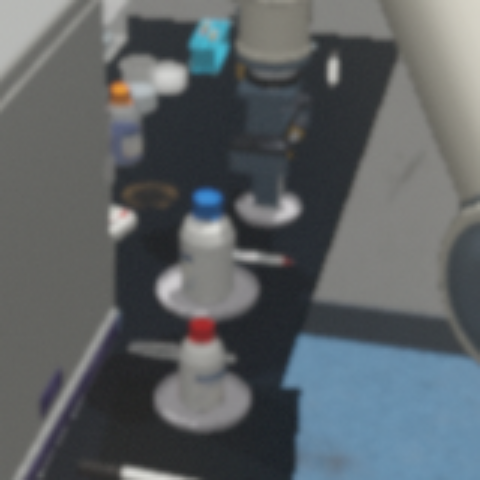

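The gripper holds the small bottle over the small dish (268,205). The large (208,245) and medium (203,375) bottles stand upright and centred. Releasing now.

{"name": "apply_moves", "arguments": {
  "rows": [
    [[0,0,0.001,0,0,0,0.2],[0,0,0.0025,0,0,0,0.2],[0,0,0.003,0,0,0,0.2],[0,0,0.003,0,0,0,0.45],[0,0,0.003,0,0,0,0.6],[0,0,0.003,0,0,0,0.7],[0,0,0.003,0,0,0,0.8],[0,0,0.003,0,0,0,0.85]]
  ]
}}

```text
time: 33.8
tool_pos: [0.5052, -0.3705, 0.0404]
orientation: [1.0, -0.001, -0.0, -0.0]
contact_force: [-0.5, -0.1, -0.4]
gripper_width: 0.0765
grip_force: 0.0
```

{"name": "apply_moves", "arguments": {
  "rows": [
    [[0,0,-0.015,0,0,0,0.85],[0,0,-0.05,0,0,0,0.9],[0,0,-0.1,0,0,0,1],[0,0,-0.15,0,0,0,1],[-0.04,0.03,-0.18,0,0,0,1],[-0.09,0.07,-0.19,0,0,0,1],[-0.13,0.11,-0.19,0,0,0,1],[-0.16,0.15,-0.19,0,0,0,1]]
  ]
}}

```text
time: 34.8
tool_pos: [0.3433, -0.5215, 0.2321]
orientation: [1.0, -0.001, 0.0, 0.001]
contact_force: [-0.2, -0.4, 0.5]
gripper_width: 0.0911
grip_force: 0.0
```

Run:
```python
from h import *
np.set_printoptions(precision=4,suppress=True)
o=manip.observe(); print(o['tool_pos'])
for n in('top','side'):
    s=snap(n,n+'8'); W=world(s); im=s['image'].astype(int)
    for k,c,r in(('S',(.505,-.371),.043),('M',(.483,.088),.053),('L',(.534,-.139),.063)):
        b=B[k]; print(n,k,bottle(W,c,b[0],b[1]+.004,b[2]-.003,b[0]+.014),'cap',bottle(W,c,*b[3:],.03),'dish',dish(W,im,c,r),disk(s,c,r)[0])
s=np.load('top8.npz');cv2.imwrite('pics/t8.png',cv2.resize(s['image'][160:280,220:500,::-1],None,fx=2.8,fy=2.8))
```

```text
[ 0.3433 -0.5215  0.2321]
top S (array([ 0.5025, -0.3695]), 61, np.float64(0.0004722902902270197)) cap (array([ 0.5009, -0.37  ]), 26, np.float64(0.0015994399561481366)) dish (array([ 0.5043, -0.3709]), 135, np.float64(0.0012751693099558245)) [ 0.5054 -0.3708  0.0417]
top M (array([0.4814, 0.0885]), 24, np.float64(0.0001244908857699397)) cap (array([0.4807, 0.0923]), 12, np.float64(0.0015622309976501504)) dish (array([0.4813, 0.087 ]), 180, np.float64(0.0013325467913550965)) [0.4822 0.0867 0.0517]
top L (array([ 0.5323, -0.1382]), 105, np.float64(0.00021814652085284242)) cap (array([ 0.5331, -0.1383]), 43, np.float64(0.0010394447544200235)) dish (array([ 0.5324, -0.1403]), 245, np.float64(0.001418085005705387)) [ 0.5331 -0.1408  0.0625]
side S (array([ 0.5054, -0.3676]), 59, np.float64(0.001961356939124581)) cap None dish (array([ 0.5084, -0.3685]), 35, np.float64(0.003456441500760715)) [ 0.508  -0.3645  0.0455]
side M (array([0.4852, 0.0888]), 172, np.float64(0.0013744514097543351)) cap (array([0.4824, 0.0888]), 24, np.float64(0.0025534401567878055)) dish (array([0.485 , 0.0898]), 64, np.float64(0.0016865692253925021)) [0.4856 0.0925 0.0541]
side L (array([ 0.5358, -0.137 ]), 254, np.float64(0.00187322678608518)) cap (array([ 0.5352, -0.1377]), 40, np.float64(0.0021554759582359225)) dish (array([ 0.5356, -0.1364]), 62, np.float64(0.0017721605727048124)) [ 0.5347 -0.1376  0.0673]
```

View pics/t8.png

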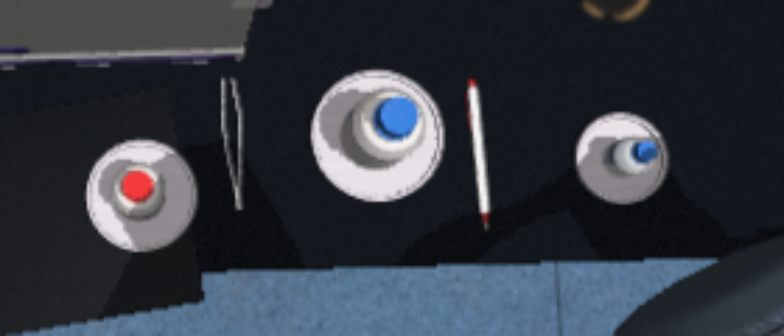

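The top view shows all three bottles upright and within about 3 mm of their dish centres: medium (138,187), large (395,120) and small (640,152). The pen and tweezers haven't moved.

```bash
python3 -c "
from h import *
print(ticket.finish_job())"
```

```text
the job is handed in; nothing more can be done
None
```

I handed the job in at about 35 s: all three bottles stand upright in their matching dishes, each measured within about 3 mm of the dish centre, and the marker, tweezers and pen were not touched.

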